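Check the bore depth of a satellite frame post

ROBOT

A 7-joint arm with a two-finger parallel gripper is mounted at the origin on the work surface. World frame = base frame: x ahead of the robot, y to its left, z up, the work surface at z = 0. Lengths are in m, angles in rad, forces in N, time in s.
With the tool pointing down it reaches from about 0.4 to 0.85 m from the base axis. Payload 10.4 kg.
Tool frame: the origin (TCP) lies at the very end of the fingers, on their centre line; the grasp point (between the pads) lies 19 mm behind it (manip.grip_depth is the distance from the TCP to the grasp point, in m); z points along the fingers, x is the direction in which the jaws open and shut, and the axes are right-handed (so a half turn about z gives the same grasp; the last joint's range is limited). The gripper opens to 85 mm and grips with 20 to 120 N. Pads are 22 mm wide; open, the fingers measure 114 mm over their backs; the gripper's body (76 mm by 85 mm) begins 54 mm behind the grasp point. The pads swing forward as they close: fully open they stand 13 mm farther back than shut.
Start: joints at [1.207, 0.332, -0.065, 1.46, 0.022, 1.35, -0.088], TCP at [0.209, -0.589, 0.231] pointing down, gripper open.
Joint ranges: [-2.6, 2.6], [-0.5, 2.12], [-1.47, 1.34], [0.16, 2.42], [-1.27, 4.41], [0.06, 2.06], [-2.6, 2.6]. Speed limits (rad/s): [2.22, 2.22, 2.79, 2.79, 3.14, 3.14, 3.14].

INTERFACE

Orientations are given as a unit quaternion [x, y, z, w].
In Python, from workcell import manip, cams gives the robot as it stands. The module is installed in compiled form; this text tells all that it offers.
- The arm moves only by the tool move_arm, never from a script. Its arguments are lists of equal length, an entry for each row: "claw": the opening, from 0 (shut) to 1 (fully open); "dp": the shift along the tool's x, y, z as a fraction of full scale, a list of three; "turn": the turn, a rotation vector about the tool's x, y, z as a fraction of full scale, a list of three. A call has 1 to 8 rows; each row shifts and turns the commanded pose from where the row before left it, along the tool's axes as they then stand; what a row does not reach is not made up. Full scale, the value 1, is 200 mm for a shift and 45 degrees for a turn. A row lasts 1/12 s, in which the tool goes at most 41.7 mm and 7.16 degrees, less where a joint would pass 70% of its speed; a pose out of reach is approached as far as the arm can. A call with a number of a shift or a turn outside -1 to 1 is refused whole. A call with a gripper value outside its range is refused whole. The fingers move at their own pace and stop on an object; "grip_force" is the grip in N (left out, the last holds). Time passes only in rows, so rows that do not move let the fingers close. It gives the time, the measured TCP pose, the force and the opening at its end, in the units of the state.
- manip.get_obs(): the state, without advancing time (a new reading comes with each control period).
- cams.camera(name): name is "scene" or "top" or "wrist"; returns the picture (400x640x3 uint8, red, green, blue); there is no depth.
- cams.camera_info(name): a dict with "fx", "fy", "cx", "cy" (pixels), "pose" (4x4, takes a point from camera to world coordinates); the wrist camera has in their place "tool_from_camera" (4x4, takes a point from camera to tool coordinates, whose origin is the TCP and whose axes are the tool frame's). Camera axes: x right, y down, z forward; pixel columns grow to the right and rows downward; lengths in m; the calibration is good to about 2 mm. A picture is of the moment at which its call begins: read the wrist's pose just before it. camera_info takes no time and is no camera call.
- manip.hand_in(): hands the job in, once; it reports no verdict.
The state is a dict: "clock": time; "joint_pos": joint angles; "joint_velocities": joint speeds; "tau": joint torques, N m; "position": TCP position; "ee_rot": TCP orientation; "ft_force": force on the tool from outside, world axes, zero at the start; "torque": the same for the moment, N m; "grip_width": opening from 0.0 (shut) to 1.0 (fully open).
Only numpy, scipy, OpenCV 4.12 (cv2) and the standard library are available. Lean on these libraries where they do the work, as an engineer would, in place of code of your own. Each camera call takes 0.05 s, during which the arm holds its last target.

TASK

Take the depth rod, the longest of the rods standing in the grey stand, and slide it gently down the bore of the square post until it bottoms, then let go and read how much of the rod stands out above the post. If about 75 mm stands out the bore is full depth: press the wide key; if about 110 mm stands out it is too shallow: press the narrow key. Leave the rod standing in the bore, and press no key before the reading and never the wrong one.

Things in the scene. Friction and masses are not known exactly. Their poses are not given: they have to be found in the camera images.
- rod_head (a point): Centre of the head of the loose, upright steel depth rod, 130 mm above its foot, 20 mm below its top; z up along the rod. Rod 150 mm long (shaft 18 mm, head 26 mm in diameter and 40 mm tall), 110 to 230 g. It stands in a 30 mm deep hole of a fixed grey stand 40 mm tall, foot 10 mm above the table. The two other rods there, 80 mm or more away, have tops at least 55 mm lower.
- bore_mouth (a point): Mouth centre of the blind bore, on top of the fixed square aluminium post (58 mm square, 90 mm tall; the round post is a bystander); z up. The mouth cone, 40 mm wide, narrows over 14 mm to the 25 mm bore. Bore 75 mm deep (head centre of the bottomed rod 55 mm above this point) or 40 mm deep (90 mm above); unknown beforehand. Released, the rod stays standing, leaning under 9 degrees.
- wide_key_top (a point): Centre of the top face of the wide push key: white round cap 52 mm in diameter on a black collar, on a fixed grey box 85 mm square and 35 mm tall; the cap's top is about 59 mm above the table. Pressed straight down.
- wide_key (a joint): Travel of the wide key in m: 0 released, 0.008 fully down (5 N); it springs back. It counts as pressed beyond 0.004.
- narrow_key_top (a point): Centre of the top face of the narrow push key: white round cap 26 mm in diameter on a black collar, on a box like the other one's; the cap's top is about 59 mm above the table. Pressed straight down.
- narrow_key (a joint): Travel of the narrow key in m: 0 released, 0.008 fully down (5 N); it springs back. It counts as pressed beyond 0.004.
Things that resemble listed ones, but are neither listed nor needed, are in the scene too. Leave any purple or red look-alike of the part that bears rod_head alone.

How it is judged:
By the outcome, as a careful person would: the job done as asked, in the order asked, and still so for the second after the job is handed in, with the robot touching nothing.
It also fails if it takes over 58 s, if anything falls off the work surface, if the arm or the gripper's body presses on something with over 40 N, if the wrist force passes 120 N, or if a joint passes its speed limit or range.

## Working session

There is one attempt and no reset: what is moved stays moved. The work goes in short steps, Python scripts to look and compute and a tool call to move; the robot and the scene stay as the last step left them, time stands still between calls to the robot, and variables do not carry over. Pictures are saved under pics/ and viewed, and the job is handed in when it is done.

Besides the shell and the picture viewer there is one more tool, called after "Request:" by a JSON object that holds its "fn" and its "kwargs". move_arm: Moves the arm, as the interface text tells. Shift numbers are shares of 200 mm and turn numbers shares of 45 degrees, none past 1 either way. Its arguments: {"type":"object","properties":{"claw":{"type":"array","items":{"type":"number"}},"dp":{"type":"array","items":{"type":"array","items":{"type":"number"}}},"turn":{"type":"array","items":{"type":"array","items":{"type":"number"}}},"grip_force":{"type":"number"}},"required":["claw","dp","turn"]}

```bash
mkdir -p pics; python3 - <<'E'
from workcell import manip, cams
import cv2
o=manip.get_obs()
for k,v in o.items(): print(k,v)
for n in ("scene","top"):
    cv2.imwrite(f"pics/{n}0.png",cams.camera(n)[:,:,::-1]); print(n,cams.camera_info(n))
print(cams.camera_info("wrist"),manip.grip_depth)
E
```

```text
clock 0.0
joint_pos [ 1.20737052  0.33290065 -0.0646763   1.4609539   0.02158876  1.34989815
 -0.08852591]
joint_velocities [-0.00089108 -0.00070922  0.00247201 -0.00130219 -0.00219117  0.00024251
 -0.00150774]
tau [-8.49090229e-04 -6.25447226e+01  4.87436168e-02 -3.91601658e+01
  1.62155775e-02  1.00195096e-02 -1.97723710e-05]
position [ 0.20877306 -0.58869507  0.23049189]
ee_rot [ 8.16773214e-01 -5.76958387e-01 -6.16432623e-04 -3.95848961e-04]
ft_force [ 0.02534641 -0.15782925 -0.47883929]
torque [-9.92142205e-03  5.73991300e-05 -3.07122729e-03]
grip_width 0.9989249714369247
scene {'fx': 455.03153200839716, 'fy': 455.03153200839716, 'cx': 318.8638825341894, 'cy': 193.92914837551805, 'pose': array([[-0.31800861,  0.66066307, -0.6799962 ,  1.27541701],
       [ 0.94804194,  0.22864612, -0.22121808,  0.28786013],
       [ 0.00932787, -0.71501416, -0.69904773,  0.89750732],
       [ 0.        ,  0.        ,  0.        ,  1.        ]])}
top {'fx': 363.81511906826, 'fy': 363.81511906826, 'cx': 313.8684786245751, 'cy': 203.51501734603903, 'pose': array([[-0.01016718, -0.99592197,  0.08964404,  0.43979361],
       [-0.99992797,  0.00955414, -0.00726515,  0.04765734],
       [ 0.00637905, -0.08971144, -0.99594737,  0.97685402],
       [ 0.        ,  0.        ,  0.        ,  1.        ]])}
{'fx': 353.22455695123534, 'fy': 353.22455695123534, 'cx': 317.52448171373675, 'cy': 196.44304905763582, 'tool_from_camera': array([[ 9.99998790e-01,  6.45878030e-04,  1.41513707e-03,
         3.00751714e-04],
       [-1.02697794e-03,  9.57406533e-01,  2.88741537e-01,
        -7.29228314e-02],
       [-1.16836966e-03, -2.88742641e-01,  9.57406038e-01,
        -1.43190497e-01],
       [ 0.00000000e+00,  0.00000000e+00,  0.00000000e+00,
         1.00000000e+00]])} 0.0187
```

View pics/scene0.png

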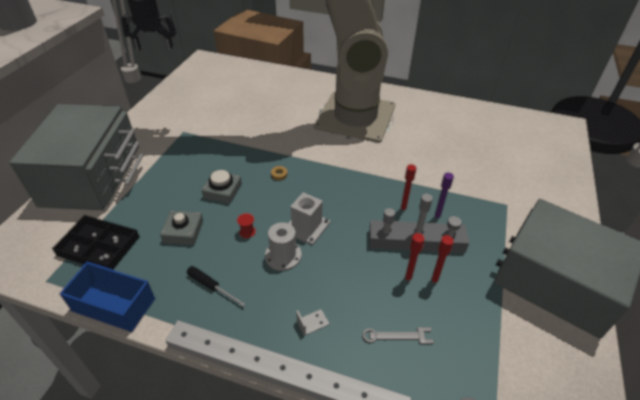

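View pics/top0.png

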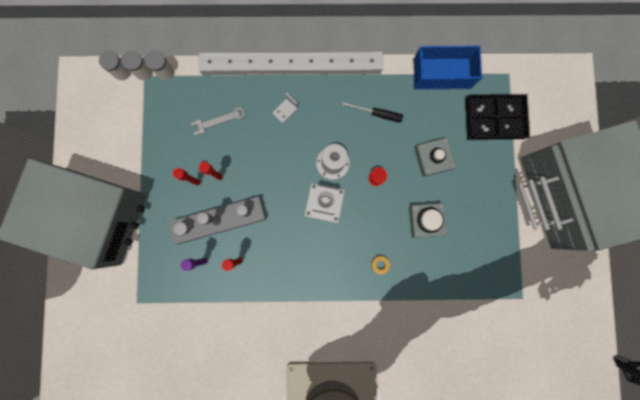

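```bash
cat > h.py <<'E'
import numpy as np, cv2
from workcell import manip, cams
from scipy.spatial.transform import Rotation as R
def info(n):
    c=cams.camera_info(n)
    if n=="wrist":
        o=manip.get_obs(); T=np.eye(4); T[:3,:3]=R.from_quat(o["ee_rot"]).as_matrix(); T[:3,3]=o["position"]
        c["pose"]=T@c["tool_from_camera"]
    return c
def ray(c,u,v):
    d=np.array([(u-c["cx"])/c["fx"],(v-c["cy"])/c["fy"],1.]); P=np.array(c["pose"])
    d=P[:3,:3]@d; return P[:3,3],d/np.linalg.norm(d)
def onz(c,u,v,z):
    p,d=ray(c,u,v); return p+d*(z-p[2])/d[2]
def tri(rs):
    A=sum(np.eye(3)-np.outer(d,d) for p,d in rs); b=sum((np.eye(3)-np.outer(d,d))@p for p,d in rs)
    x=np.linalg.solve(A,b); return x,[np.linalg.norm((np.eye(3)-np.outer(d,d))@(x-p)) for p,d in rs]
def proj(c,X):
    x=np.linalg.inv(np.array(c["pose"]))@np.append(X,1); return np.array([c["cx"]+c["fx"]*x[0]/x[2],c["cy"]+c["fy"]*x[1]/x[2]])
E
python3 - <<'E'
from h import *
s=info("scene");t=info("top")
X=manip.get_obs()["position"];print(proj(s,X),proj(t,X))
a=cv2.imread("pics/scene0.png");b=cv2.imread("pics/top0.png")
def cr(im,x,y,w,h,k): return cv2.resize(im[y:y+h,x:x+w],None,fx=k,fy=k,interpolation=cv2.INTER_CUBIC)
cv2.imwrite("pics/c1.png",cr(a,355,150,125,145,4)); cv2.imwrite("pics/c2.png",cr(b,145,145,130,135,4))
cv2.imwrite("pics/c3.png",cr(a,150,155,200,125,4)); cv2.imwrite("pics/c4.png",cr(b,290,125,180,120,4))
E
```

```text
[155.27376671  53.26711075] [631.05351344 349.0810123 ]
```

View pics/c1.png

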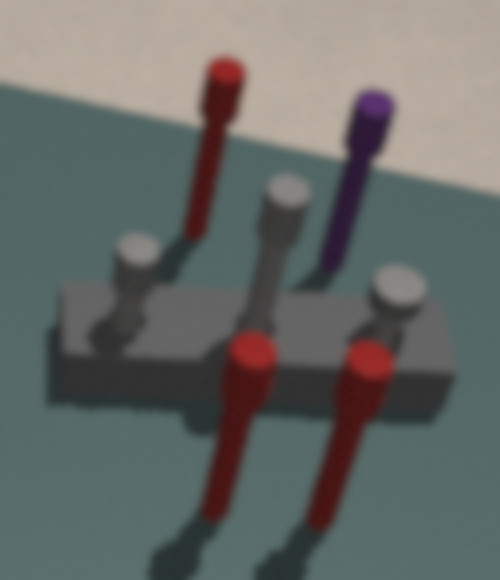

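View pics/c2.png

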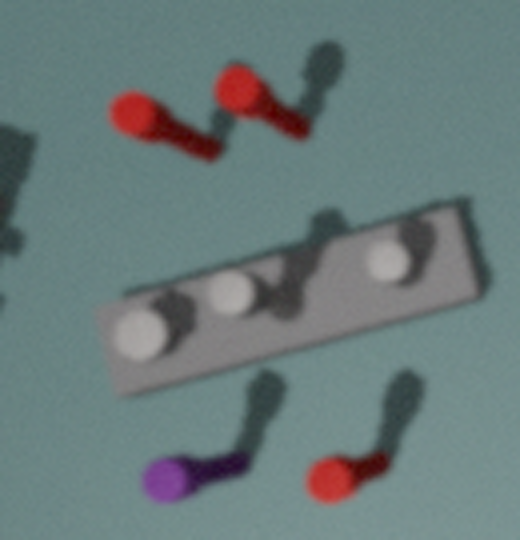

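View pics/c3.png

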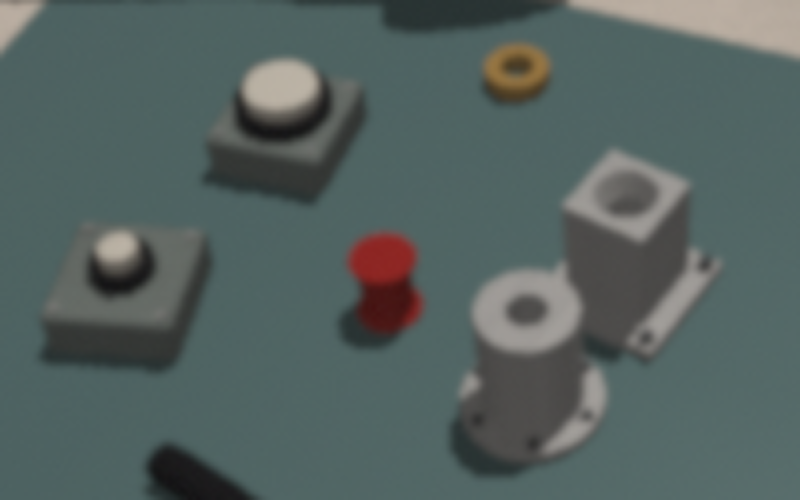

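View pics/c4.png

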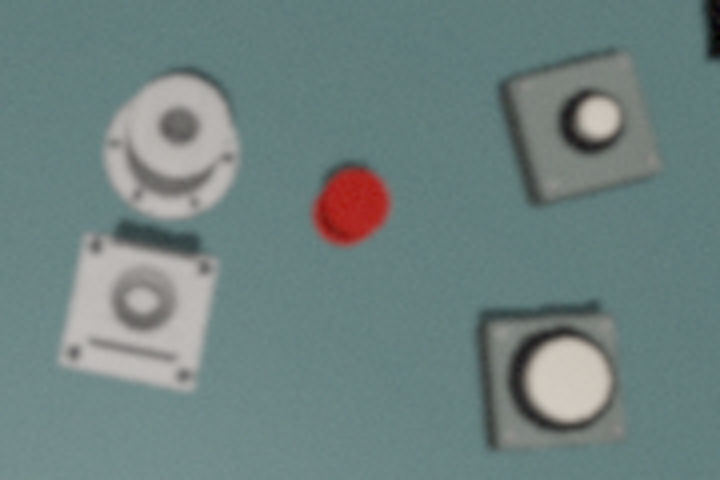

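```bash
python3 - <<'E'
from h import *
s=info("scene");t=info("top")
S=lambda u,v:ray(s,355+(u+.5)/4-.5,150+(v+.5)/4-.5); T=lambda u,v:ray(t,145+(u+.5)/4-.5,145+(v+.5)/4-.5)
S2=lambda u,v:ray(s,150+(u+.5)/4-.5,155+(v+.5)/4-.5); T2=lambda u,v:ray(t,290+(u+.5)/4-.5,125+(v+.5)/4-.5)
def pr(n,a,b):
    x,e=tri([a,b]); print(n,x.round(4),np.round(e,4))
pr("rod",S(289,190),T(231,293)); pr("rodL",S(138,250),T(388,262));pr("rodR",S(399,285),T(140,335))
pr("redA",S(252,352),T(240,90)); pr("redB",S(369,361),T(137,115));pr("redC",S(226,72),T(332,480));pr("pur",S(374,106),T(166,480))
pr("bore",S2(627,194),T2(143,298));pr("wide",S2(281,85),T2(568,380));pr("nar",S2(118,252),T2(598,118));pr("round",S2(527,310),T2(180,124));pr("redspool",S2(383,258),T2(353,203))
def z(n,r,z):
    p,d=r; print(n,z,(p+d*(z-p[2])/d[2]).round(4))
z("rodT",T(231,293),.16);z("rodS",S(289,190),.16)
z("boreT",T2(143,298),.09);z("boreS",S2(627,194),.09);z("wT",T2(568,380),.059);z("wS",S2(281,85),.059);z("nT",T2(598,118),.059);z("nS",S2(118,252),.059)
for u,v in [(97,310),(465,200),(482,295),(125,395)]: z("stand",T(u,v),.04)
E
```

```text
rod [0.4835 0.2932 0.157 ] [0.0004 0.0004]
rodL [0.5043 0.2157 0.1006] [0.0001 0.0001]
rodR [0.4624 0.3705 0.0813] [0.0002 0.0002]
redA [0.6015 0.2938 0.1447] [0.0004 0.0004]
redB [0.5874 0.3539 0.1443] [0.0012 0.0012]
redC [0.3778 0.2386 0.1449] [0.0009 0.0009]
pur [0.3789 0.3317 0.1447] [0.0003 0.0003]
bore [0.5302 0.0129 0.089 ] [0.0001 0.0001]
wide [ 0.4789 -0.2576  0.0564] [0.0004 0.0004]
nar [ 0.6484 -0.2849  0.0517] [0. 0.]
round [ 0.6384 -0.011   0.0885] [0.0006 0.0006]
redspool [ 0.5953 -0.1264  0.0474] [0.0011 0.0011]
rodT 0.16 [0.4834 0.292  0.16  ]
rodS 0.16 [0.4864 0.2936 0.16  ]
boreT 0.09 [0.5301 0.0129 0.09  ]
boreS 0.09 [0.5311 0.0134 0.09  ]
wT 0.059 [ 0.4787 -0.2563  0.059 ]
wS 0.059 [ 0.4814 -0.2563  0.059 ]
nT 0.059 [ 0.6468 -0.2823  0.059 ]
nS 0.059 [ 0.6538 -0.2799  0.059 ]
stand 0.04 [0.4797 0.4135 0.04  ]
stand 0.04 [0.5485 0.1778 0.04  ]
stand 0.04 [0.4869 0.1667 0.04  ]
stand 0.04 [0.4253 0.3943 0.04  ]
```

Candidates for the depth rod (scene px): grey tall (427,197), grey short (389,212), grey short wide (454,221), red look-alikes (418,238), (447,240), (411,168), purple (448,176). The crop shows the middle grey rod is the only grey one standing tall (triangulated top at z≈0.157, the others 0.10 and 0.08), so I choose it: (0.484, 0.293).

```bash
cat > go.py <<'E'
import sys
from h import *
o=manip.get_obs(); M=R.from_quat(o["ee_rot"]).as_matrix()
t=np.array([float(a) for a in sys.argv[1:4]]); d=M.T@(t-o["position"])/.2
n=int(np.ceil(np.linalg.norm(d)/.2))
print("total",d.round(3),"rows",n,"per row",(d/n).round(3),"z axis",M[:,2].round(4))
E
python3 go.py 0.36 -0.3 0.26
```

```text
total [-1.108 -1.195 -0.146] rows 9 per row [-0.123 -0.133 -0.016] z axis [-5.0e-04  1.2e-03 -1.0e+00]
```

Request:
{"fn": "move_arm", "kwargs": {"claw": [1, 1, 1, 1, 1, 1, 1, 1], "dp": [[-0.12, -0.13, -0.02], [-0.12, -0.13, -0.02], [-0.12, -0.13, -0.02], [-0.12, -0.13, -0.02], [-0.12, -0.13, -0.02], [-0.12, -0.13, -0.02], [-0.12, -0.13, -0.02], [-0.12, -0.13, -0.02]], "turn": [[0, 0, 0], [0, 0, 0], [0, 0, 0], [0, 0, 0], [0, 0, 0], [0, 0, 0], [0, 0, 0], [0, 0, 0]]}}

```text
clock: 0.77
position: [0.3411, -0.3368, 0.2633]
ee_rot: [0.817, -0.577, -0.0, 0.0]
ft_force: [0.3, 0.5, 0.6]
grip_width: 0.996
```

```bash
python3 go.py 0.50 0.0 0.26; python3 -c "from h import *;print(manip.get_obs()['joint_pos'])"
```

```text
total [-1.322 -1.312  0.016] rows 10 per row [-0.132 -0.131  0.002] z axis [-4.e-04 -0.e+00 -1.e+00]
[ 0.95062625  0.00787665 -0.26696775  1.7694163   0.00238046  1.36482541
 -0.5468588 ]
```

Request:
{"fn": "move_arm", "kwargs": {"claw": [1, 1, 1, 1, 1, 1, 1, 1], "dp": [[-0.14, -0.14, 0], [-0.14, -0.14, 0], [-0.14, -0.14, 0], [-0.14, -0.14, 0], [-0.14, -0.14, 0], [-0.14, -0.14, 0], [-0.14, -0.14, 0], [-0.14, -0.14, 0]], "turn": [[0, 0, 0], [0, 0, 0], [0, 0, 0], [0, 0, 0], [0, 0, 0], [0, 0, 0], [0, 0, 0], [0, 0, 0]]}}

```text
clock: 1.43
position: [0.4773, -0.0507, 0.2633]
ee_rot: [0.817, -0.577, 0.0, 0.0]
ft_force: [1.2, -0.8, 0.4]
grip_width: 0.998
```

```bash
python3 go.py 0.484 0.24 0.26; python3 -c "from h import *;print(manip.get_obs()['joint_pos'])"
```

```text
total [-1.359 -0.517  0.016] rows 8 per row [-0.17  -0.065  0.002] z axis [ 2.e-04 -4.e-04 -1.e+00]
[ 0.62452408  0.02851981 -0.6179661   1.75266335  0.01726156  1.36555187
 -1.22696169]
```

Request:
{"fn": "move_arm", "kwargs": {"claw": [1, 1, 1, 1, 1, 1, 1, 1], "dp": [[-0.17, -0.065, 0], [-0.17, -0.065, 0], [-0.17, -0.065, 0], [-0.17, -0.065, 0], [-0.17, -0.065, 0], [-0.17, -0.065, 0], [-0.17, -0.065, 0], [-0.17, -0.065, 0]], "turn": [[0, 0, 0], [0, 0, 0], [0, 0, 0], [0, 0, 0], [0, 0, 0], [0, 0, 0], [0, 0, 0], [0, 0, 0]]}}

```text
clock: 2.1
position: [0.4839, 0.24, 0.2632]
ee_rot: [0.817, -0.577, 0.0, 0.0]
ft_force: [1.0, -0.1, -0.8]
grip_width: 1.003
```

Request:
{"fn": "move_arm", "kwargs": {"claw": [1, 1], "dp": [[0, 0, 0], [0, 0, 0]], "turn": [[0, 0, 0], [0, 0, 0]]}}

```text
clock: 2.27
position: [0.4831, 0.2409, 0.2628]
ee_rot: [0.818, -0.575, -0.001, 0.0]
ft_force: [0.8, -1.1, -0.4]
grip_width: 0.997
```

```bash
python3 go.py 0.484 0.293 0.20; python3 - <<'E'
from h import *
print(manip.get_obs()['joint_pos'])
c=info("wrist"); im=cams.camera("wrist"); cv2.imwrite("pics/w1.png",im[:,:,::-1]); print(proj(c,[.484,.293,.16]))
E
```

```text
total [-0.243 -0.093  0.314] rows 3 per row [-0.081 -0.031  0.105] z axis [-1.4e-03  9.0e-04 -1.0e+00]
[ 0.21589778  0.22532405 -0.87439367  1.6028373   0.17341125  1.39596868
 -1.9017919 ]
[248.33544401 169.62904003]
```

View pics/w1.png

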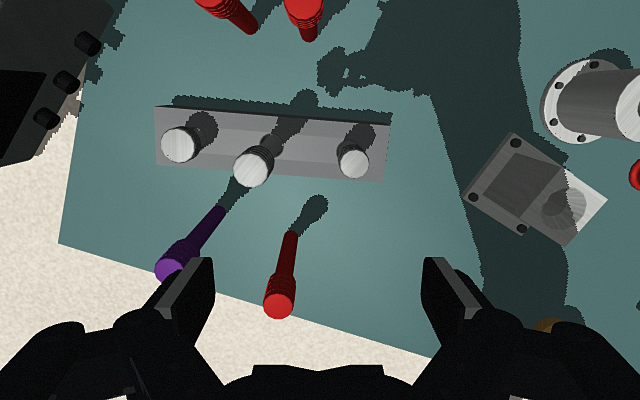

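Wrist view: the depth rod's top face is at about (252,170), the shorter rods at (181,145) and (354,162), purple at (168,268), red at (279,305) and the square post's mouth at (563,208).

```bash
python3 - <<'E'
from h import *
c=info("wrist"); im=cv2.imread("pics/w1.png"); g=im.min(2)
m=(g>165).astype(np.uint8); m=cv2.morphologyEx(m,cv2.MORPH_OPEN,np.ones((5,5)))
n,l,st,ce=cv2.connectedComponentsWithStats(m)
for i in range(1,n):
    x,y,w,h,a=st[i]
    if 200<a<5000 and y<240:
        e=cv2.fitEllipse(cv2.findContours((l==i).astype(np.uint8),0,1)[0][0]); print(st[i],ce[i].round(1),np.round(e[0],1),np.round(e[1],1),onz(c,*e[0],.16).round(4))
print("bore",onz(c,563,208,.09).round(4), proj(c,[.5302,.013,.09]).round(1))
E
```

```text
[558  63  24  20 245] [569.5  72.9] [569.2  73.1] [10.  28.8] [0.6183 0.1104 0.16  ]
[ 616   76   24   66 1135] [629.3 110.5] [629.2 110.6] [24.3 68. ] [0.6111 0.0593 0.16  ]
[544  88  16  33 361] [550.8 103.5] [551.  103.4] [12.4 36.6] [0.5974 0.1118 0.16  ]
[550 125  27  18 302] [564.  133.5] [564.3 133.6] [12.2 29.6] [0.5828 0.0927 0.16  ]
[162 130  32  32 819] [177.4 145.2] [177.4 145.2] [29.1 33.9] [0.485  0.3423 0.16  ]
[341 151  22  26 438] [351.3 163.2] [351.5 163.3] [20.9 26.6] [0.5139 0.2235 0.16  ]
[234 155  33  32 852] [249.8 170.2] [249.8 170.2] [31.1 33.1] [0.4849 0.2898 0.16  ]
[567 173  38  56 744] [586.2 198.8] [575.  201.1] [45.7 50.9] [0.5426 0.0595 0.16  ]
bore [0.53   0.0085 0.09  ] [559.  206.3]
```

```bash
python3 go.py 0.4847 0.291 0.185
```

```text
total [-0.244 -0.092  0.389] rows 3 per row [-0.081 -0.031  0.13 ] z axis [-1.e-03 -1.e-04 -1.e+00]
```

Request:
{"fn": "move_arm", "kwargs": {"claw": [1, 1, 1, 1, 1, 1], "dp": [[-0.12, -0.045, 0], [-0.12, -0.045, 0], [0, 0, 0.13], [0, 0, 0.13], [0, 0, 0.13], [0, 0, 0]], "turn": [[0, 0, 0], [0, 0, 0], [0, 0, 0], [0, 0, 0], [0, 0, 0], [0, 0, 0]]}}

```text
clock: 2.82
position: [0.4838, 0.2863, 0.1805]
ee_rot: [0.816, -0.578, -0.001, 0.003]
ft_force: [-0.9, -0.2, 0.0]
grip_width: 1.001
```

```bash
python3 - <<'E'
from h import *
c=info("wrist"); im=cams.camera("wrist"); cv2.imwrite("pics/w2.png",im[:,:,::-1]); print(proj(c,[.4847,.291,.16]),manip.get_obs()["position"])
E
```

```text
[308.07812868 236.65641248] [0.48458428 0.28728043 0.18334793]
```

View pics/w2.png

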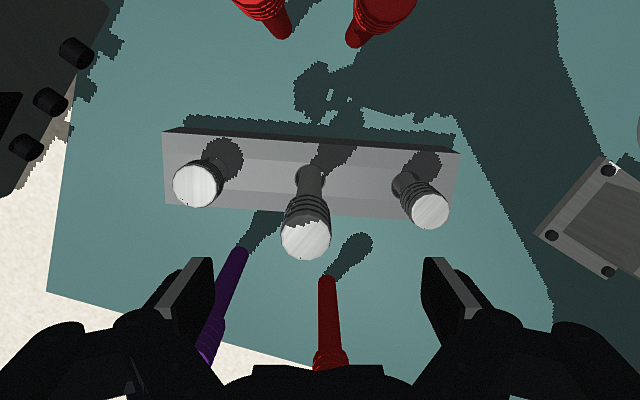

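The wrist view shows the rod's head top as a disc centred at about (306,234), its left edge at 281 and its right edge at 331, between the open pads (214 and 424).

```bash
python3 - <<'E'
from h import *
c=info("wrist"); print(onz(c,306,234,.16),onz(c,281,234,.16)-onz(c,331,234,.16))
E
python3 go.py 0.485 0.292 0.1215
```

```text
[0.48532968 0.29311853 0.16      ] [-0.008449   0.0239873  0.       ]
total [-0.022 -0.011  0.309] rows 2 per row [-0.011 -0.006  0.155] z axis [-0.0036 -0.0028 -1.    ]
```

Request:
{"fn": "move_arm", "kwargs": {"claw": [1, 1, 1, 1, 1], "dp": [[-0.027, -0.012, 0], [0, 0, 0.1], [0, 0, 0.1], [0, 0, 0.1], [0, 0, 0]], "turn": [[0, 0, 0], [0, 0, 0], [0, 0, 0], [0, 0, 0], [0, 0, 0]]}}

```text
clock: 3.28
position: [0.4852, 0.2948, 0.1239]
ee_rot: [0.817, -0.577, -0.0, 0.001]
ft_force: [-0.3, -0.0, -0.8]
grip_width: 1.0
```

Request:
{"fn": "move_arm", "kwargs": {"claw": [0.6, 0.4, 0.2, 0.2, 0, 0, 0, 0], "dp": [[0, 0, 0], [0, 0, 0], [0, 0, 0], [0, 0, 0], [0, 0, 0], [0, 0, 0], [0, 0, 0], [0, 0, 0]], "turn": [[0, 0, 0], [0, 0, 0], [0, 0, 0], [0, 0, 0], [0, 0, 0], [0, 0, 0], [0, 0, 0], [0, 0, 0]], "grip_force": 40}}

```text
clock: 3.95
position: [0.4864, 0.2956, 0.1264]
ee_rot: [0.817, -0.577, 0.001, -0.001]
ft_force: [0.3, -2.1, 5.8]
grip_width: 0.291
```

Request:
{"fn": "move_arm", "kwargs": {"claw": [0, 0, 0], "dp": [[0, 0, 0], [0, 0, 0], [0, 0, 0]], "turn": [[0, 0, 0], [0, 0, 0], [0, 0, 0]]}}

```text
clock: 4.2
position: [0.4863, 0.2956, 0.1264]
ee_rot: [0.817, -0.577, 0.001, -0.0]
ft_force: [-0.3, -1.2, 5.7]
grip_width: 0.295
```

```bash
python3 - <<'E'
from h import *
for i in range(1):
    c=info("wrist"); im=cams.camera("wrist"); cv2.imwrite("pics/w3.png",im[:,:,::-1]); print(manip.get_obs()["position"],manip.get_obs()["ft_force"])
E
```

```text
[0.48635597 0.29556539 0.12639503] [-0.31474494 -2.96740604  5.93835301]
```

View pics/w3.png

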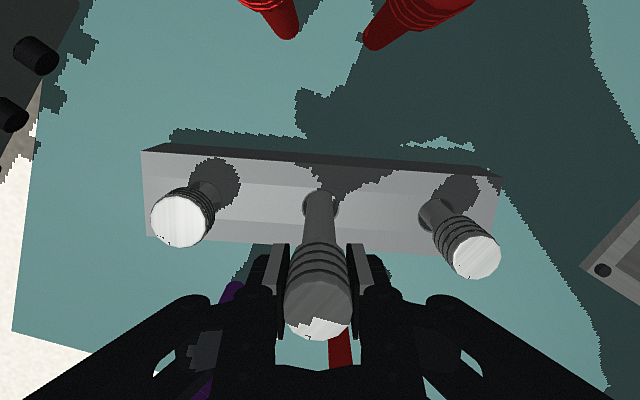

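The head is gripped between the pads (head top at (318,310), pads at 275 and 360). Lift straight up.

Request:
{"fn": "move_arm", "kwargs": {"claw": [0, 0, 0, 0, 0, 0, 0, 0], "dp": [[0, 0, 0], [0, 0, -0.04], [0, 0, -0.06], [0, 0, -0.08], [0, 0, -0.1], [0, 0, -0.12], [0, 0, -0.12], [0, 0, -0.12]], "turn": [[0, 0, 0], [0, 0, 0], [0, 0, 0], [0, 0, 0], [0, 0, 0], [0, 0, 0], [0, 0, 0], [0, 0, 0]], "grip_force": 60}}

```text
clock: 4.92
position: [0.4851, 0.2958, 0.2554]
ee_rot: [0.817, -0.577, 0.0, -0.0]
ft_force: [0.4, 0.4, -1.3]
grip_width: 0.285
```

```bash
python3 go.py 0.53 0.04 0.25
```

```text
total [1.28  0.217 0.027] rows 7 per row [0.183 0.031 0.004] z axis [ 2.e-04  2.e-04 -1.e+00]
```

Request:
{"fn": "move_arm", "kwargs": {"claw": [0, 0, 0, 0, 0, 0, 0, 0], "dp": [[0.1, 0.02, 0], [0.17, 0.03, 0], [0.19, 0.03, 0], [0.19, 0.03, 0], [0.19, 0.03, 0], [0.19, 0.03, 0], [0.12, 0.02, 0], [0.05, 0.01, 0]], "turn": [[0, 0, 0], [0, 0, 0], [0, 0, 0], [0, 0, 0], [0, 0, 0], [0, 0, 0], [0, 0, 0], [0, 0, 0]]}}

```text
clock: 5.58
position: [0.5286, 0.0514, 0.254]
ee_rot: [0.815, -0.579, 0.001, 0.0]
ft_force: [-0.5, 0.5, -3.2]
grip_width: 0.289
```

Request:
{"fn": "move_arm", "kwargs": {"claw": [0, 0, 0, 0], "dp": [[0, 0, 0], [0, 0, 0], [0, 0, 0], [0, 0, 0]], "turn": [[0, 0, 0], [0, 0, 0], [0, 0, 0], [0, 0, 0]]}}

```text
clock: 5.92
position: [0.5277, 0.0582, 0.2536]
ee_rot: [0.818, -0.576, -0.0, -0.0]
ft_force: [-0.9, 0.4, -1.9]
grip_width: 0.283
```

```bash
python3 - <<'E'
from h import *
o=manip.get_obs();print(o["position"],R.from_quat(o["ee_rot"]).as_matrix()[:,2],o["ft_force"])
c=info("wrist"); im=cams.camera("wrist"); cv2.imwrite("pics/w4.png",im[:,:,::-1]); print(proj(c,[.53,.013,.09]))
M=R.from_quat(o["ee_rot"]).as_matrix()
for z in (-.0336,.02,.06,.1164): print(z,proj(c,o["position"]+M@[0,0,z]))
im=cams.camera("scene"); cv2.imwrite("pics/s4.png",im[:,:,::-1])
im=cams.camera("top"); cv2.imwrite("pics/t4.png",im[:,:,::-1])
E
```

```text
[0.52771566 0.05824988 0.25362276] [ 2.82722829e-04  5.10218864e-04 -9.99999830e-01] [-0.89694839  0.43081134 -1.85194549]
[364.84571796 189.65424507]
-0.0336 [316.11710803 303.47457332]
0.02 [316.4000658  241.66070047]
0.06 [316.52345604 214.70534027]
0.1164 [316.63787408 189.71001348]
```

View pics/w4.png

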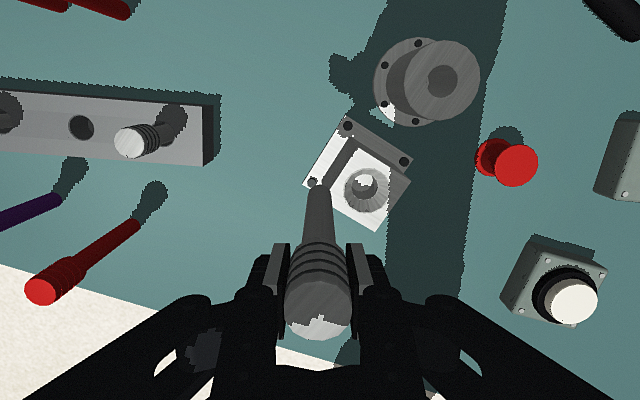

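View pics/s4.png

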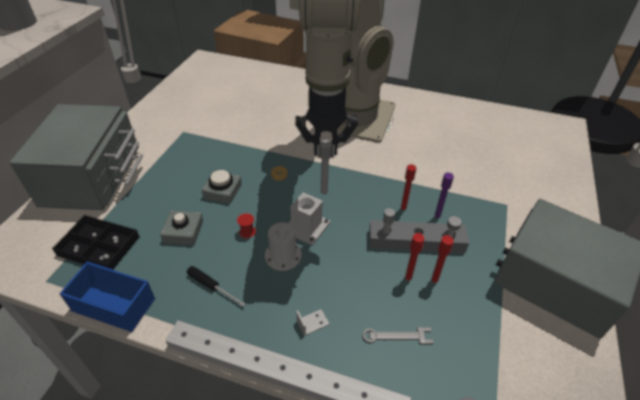

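```bash
python3 - <<'E'
import cv2
a=cv2.imread("pics/w4.png");cv2.imwrite("pics/c5.png",cv2.resize(a[150:350,250:430],None,fx=3,fy=3,interpolation=cv2.INTER_CUBIC))
a=cv2.imread("pics/s4.png");cv2.imwrite("pics/c6.png",cv2.resize(a[90:270,250:400],None,fx=3,fy=3,interpolation=cv2.INTER_CUBIC))
E
```

```text
(no output)
```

View pics/c5.png

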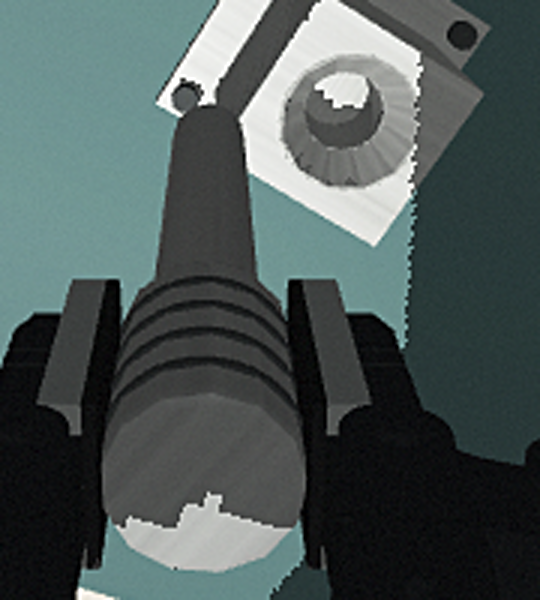

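View pics/c6.png

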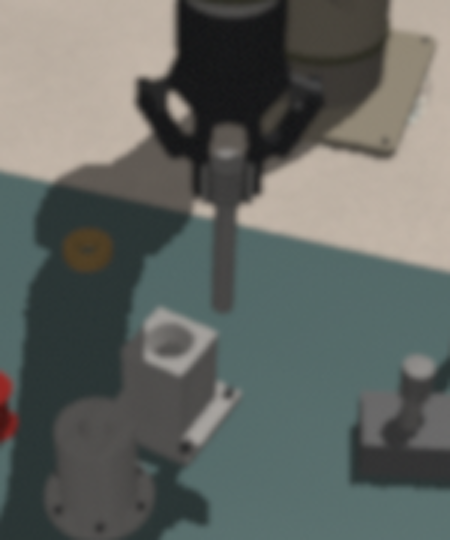

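Wrist crop: foot rim's far edge is at (320,185), so the foot centre is at about (320,195); head top is centred at (318,311); bore mouth is centred at (366,190). The rod hangs nearly straight.

```bash
cat > foot.py <<'E'
import sys
from h import *
# args: foot u v, mouth u v, foot tool z
fu,fv,mu,mv,z=[float(a) for a in sys.argv[1:6]]
o=manip.get_obs(); c=info("wrist"); M=R.from_quat(o["ee_rot"]).as_matrix()
p,d=ray(c,fu,fv); p=M.T@(p-o["position"]); d=M.T@d
f=p+d*(z-p[2])/d[2]; m=onz(c,mu,mv,.09); mt=M.T@(m-o["position"])
print("foot tool",f.round(4),"world z",(o["position"]+M@f).round(4),"mouth",m.round(4),"delta tool frac",((mt-f)/.2).round(3))
E
python3 foot.py 320.3 195.2 366 190 .1164
```

```text
foot tool [0.0028 0.0044 0.1164] world z [0.5247 0.0532 0.137 ] mouth [0.5301 0.0109 0.09  ] delta tool frac [0.208 0.045 0.235]
```

Request:
{"fn": "move_arm", "kwargs": {"claw": [0, 0, 0, 0, 0, 0, 0], "dp": [[0.07, 0.015, 0], [0.08, 0.015, 0], [0.058, 0.015, 0], [0, 0, 0.07], [0, 0, 0.07], [0, 0, 0], [0, 0, 0]], "turn": [[0, 0, 0], [0, 0, 0], [0, 0, 0], [0, 0, 0], [0, 0, 0], [0, 0, 0], [0, 0, 0]]}}

```text
clock: 6.65
position: [0.5331, 0.014, 0.2251]
ee_rot: [0.817, -0.577, -0.001, 0.0]
ft_force: [-0.6, -0.3, -1.7]
grip_width: 0.284
```

```bash
python3 - <<'E'
from h import *
o=manip.get_obs();print(o["position"],o["ft_force"])
im=cams.camera("wrist")[:,:,::-1]; cv2.imwrite("pics/w5.png",cv2.resize(im[120:300,240:400],None,fx=3,fy=3,interpolation=cv2.INTER_CUBIC))
im=cams.camera("scene")[:,:,::-1]; cv2.imwrite("pics/s5.png",cv2.resize(im[120:270,250:400],None,fx=4,fy=4,interpolation=cv2.INTER_CUBIC))
E
```

```text
[0.53307007 0.01402009 0.22507126] [-0.64403151 -0.31284919 -1.70885918]
```

View pics/w5.png

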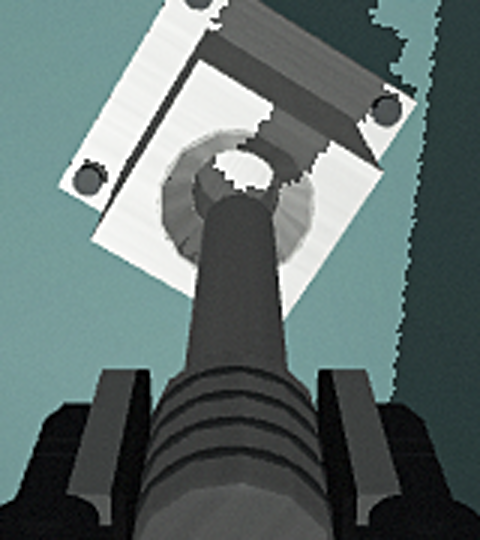

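View pics/s5.png

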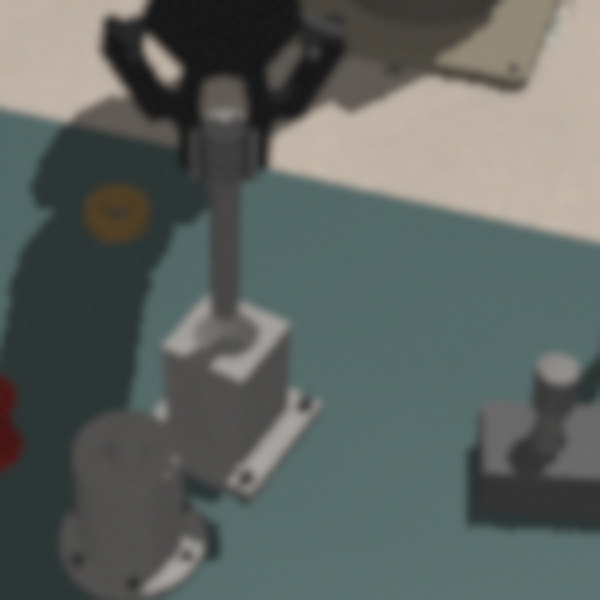

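```bash
python3 foot.py 320 194.8 319.2 187.4 .1164
```

```text
foot tool [0.0026 0.004  0.1164] world z [0.5309 0.0105 0.1097] mouth [0.5312 0.0111 0.09  ] delta tool frac [-0.003 -0.002  0.099]
```

Request:
{"fn": "move_arm", "kwargs": {"claw": [0, 0, 0, 0, 0, 0, 0, 0], "dp": [[0, 0, 0.03], [0, 0, 0.03], [0, 0, 0.03], [0, 0, 0.03], [0, 0, 0.03], [0, 0, 0.03], [0, 0, 0.03], [0, 0, 0]], "turn": [[0, 0, 0], [0, 0, 0], [0, 0, 0], [0, 0, 0], [0, 0, 0], [0, 0, 0], [0, 0, 0], [0, 0, 0]]}}

```text
clock: 7.42
position: [0.5328, 0.0138, 0.1818]
ee_rot: [0.817, -0.577, -0.001, 0.001]
ft_force: [-0.1, -0.5, -1.6]
grip_width: 0.286
```

Request:
{"fn": "move_arm", "kwargs": {"claw": [0, 0, 0, 0, 0, 0, 0, 0], "dp": [[0, 0, 0.014], [0, 0, 0.014], [0, 0, 0.014], [0, 0, 0.014], [0, 0, 0.014], [0, 0, 0.014], [0, 0, 0.014], [0, 0, 0]], "turn": [[0, 0, 0], [0, 0, 0], [0, 0, 0], [0, 0, 0], [0, 0, 0], [0, 0, 0], [0, 0, 0], [0, 0, 0]]}}

```text
clock: 8.08
position: [0.5352, 0.0144, 0.1663]
ee_rot: [0.817, -0.577, 0.002, -0.001]
ft_force: [-3.9, 0.4, 19.8]
grip_width: 0.288
```

Contact at the height expected for a 40 mm bore; I relieve the load, then look before letting go.

Request:
{"fn": "move_arm", "kwargs": {"claw": [0, 0, 0], "dp": [[0, 0, -0.018], [0, 0, 0], [0, 0, 0]], "turn": [[0, 0, 0], [0, 0, 0], [0, 0, 0]]}}

```text
clock: 8.33
position: [0.5334, 0.0138, 0.1671]
ee_rot: [0.817, -0.577, 0.0, 0.0]
ft_force: [-0.5, 0.5, -2.1]
grip_width: 0.286
```

```bash
python3 - <<'E'
from h import *
o=manip.get_obs();print(o["position"],o["ft_force"],R.from_quat(o["ee_rot"]).as_matrix()[:,2])
im=cams.camera("wrist")[:,:,::-1]; cv2.imwrite("pics/w6.png",im)
im=cams.camera("scene")[:,:,::-1]; cv2.imwrite("pics/s6.png",cv2.resize(im[120:270,250:400],None,fx=4,fy=4,interpolation=cv2.INTER_CUBIC))
E
```

```text
[0.53339269 0.01382683 0.16711789] [-0.49608259  0.46926482 -2.09227562] [-1.16951734e-05 -1.21317296e-04 -9.99999993e-01]
```

View pics/w6.png

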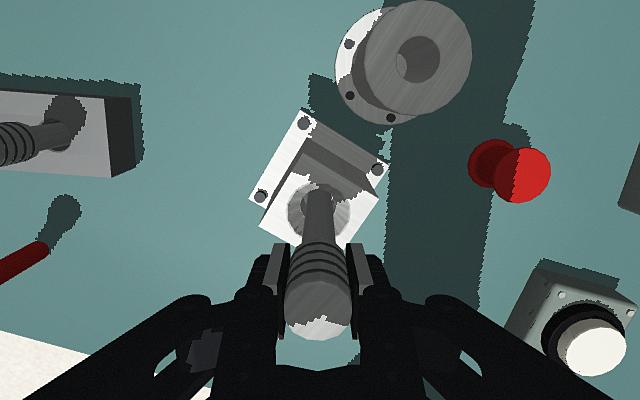

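View pics/s6.png

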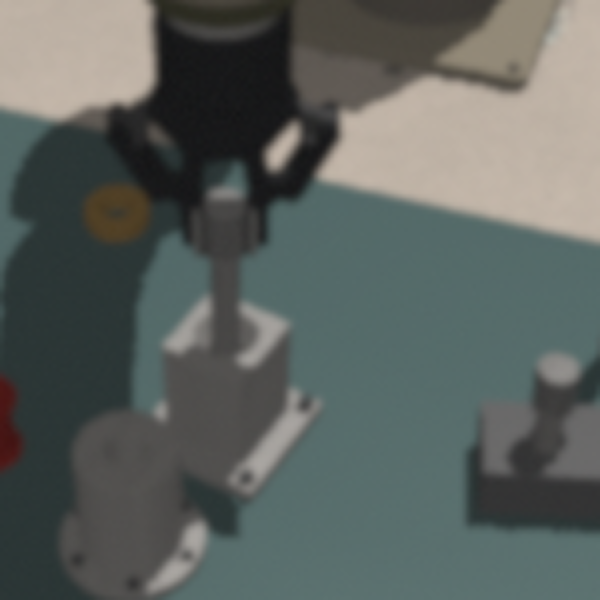

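Wrist: the rod enters the mouth at (319,208), and its head is still between the pads. The force is relieved, so I open and rise.

Request:
{"fn": "move_arm", "kwargs": {"claw": [0.4, 0.5, 0.7, 1, 1, 1, 1], "dp": [[0, 0, 0], [0, 0, 0], [0, 0, 0], [0, 0, 0], [0, 0, 0], [0, 0, 0], [0, 0, 0]], "turn": [[0, 0, 0], [0, 0, 0], [0, 0, 0], [0, 0, 0], [0, 0, 0], [0, 0, 0], [0, 0, 0]]}}

```text
clock: 9.02
position: [0.5335, 0.0139, 0.1673]
ee_rot: [0.817, -0.577, 0.0, 0.0]
ft_force: [-0.5, -0.1, 0.3]
grip_width: 0.998
```

```bash
python3 - <<'E'
from h import *
o=manip.get_obs();print(o["position"],o["ft_force"])
im=cams.camera("wrist")[:,:,::-1]; cv2.imwrite("pics/w7.png",im)
E
```

```text
[0.53347986 0.01390492 0.16732541] [-0.49596713 -0.07312862  0.26753738]
```

View pics/w7.png

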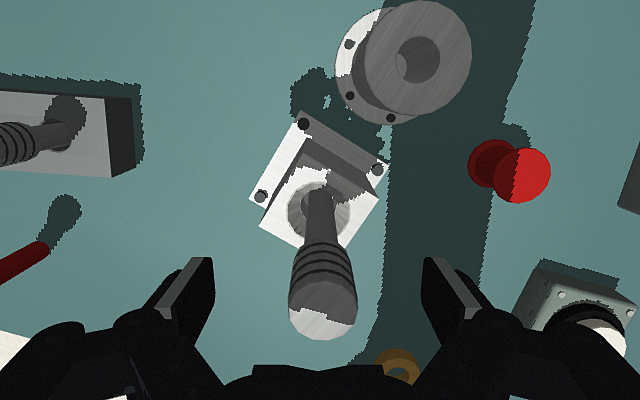

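The rod stands on its own (head top at (323,305)), clear of the pads. Rise, back away toward −y, and read.

Request:
{"fn": "move_arm", "kwargs": {"claw": [1, 1, 1, 1, 1, 1], "dp": [[0, 0, -0.06], [0, 0, -0.1], [0, 0, -0.12], [0, 0, -0.12], [0, 0, -0.1], [0, 0, 0]], "turn": [[0, 0, 0], [0, 0, 0], [0, 0, 0], [0, 0, 0], [0, 0, 0], [0, 0, 0]]}}

```text
clock: 9.57
position: [0.5351, 0.0144, 0.2724]
ee_rot: [0.817, -0.577, 0.003, -0.002]
ft_force: [-0.4, -0.7, 0.4]
grip_width: 1.002
```

```bash
python3 go.py 0.47 -0.15 0.27
```

```text
total [0.666 0.582 0.01 ] rows 5 per row [0.133 0.116 0.002] z axis [ 6.6e-03 -4.0e-04 -1.0e+00]
```

Request:
{"fn": "move_arm", "kwargs": {"claw": [1, 1, 1, 1, 1, 1, 1], "dp": [[0.13, 0.11, 0], [0.13, 0.11, 0], [0.13, 0.11, 0], [0.13, 0.11, 0], [0.13, 0.11, 0], [0, 0, 0], [0, 0, 0]], "turn": [[0, 0, 0], [0, 0, 0], [0, 0, 0], [0, 0, 0], [0, 0, 0], [0, 0, 0], [0, 0, 0]]}}

```text
clock: 10.15
position: [0.4725, -0.1473, 0.2676]
ee_rot: [0.816, -0.579, 0.0, 0.0]
ft_force: [-0.1, 0.0, 0.2]
grip_width: 1.002
```

```bash
python3 - <<'E'
from h import *
o=manip.get_obs();print(o["position"],o["ft_force"])
im=cams.camera("wrist")[:,:,::-1]; cv2.imwrite("pics/w8.png",im)
a=cams.camera("scene")[:,:,::-1]; b=cams.camera("top")[:,:,::-1]
cv2.imwrite("pics/s8f.png",a);cv2.imwrite("pics/t8f.png",b)
f=lambda i,x,y,w,h:cv2.resize(i[y:y+h,x:x+w],None,fx=5,fy=5,interpolation=cv2.INTER_CUBIC)
cv2.imwrite("pics/sb8.png",np.hstack([f(a,265,150,75,110),f(b,290,140,75,110)]))
E
```

```text
[ 0.47253042 -0.14726344  0.26764332] [-0.0812921   0.04568346  0.20200261]
```

View pics/sb8.png

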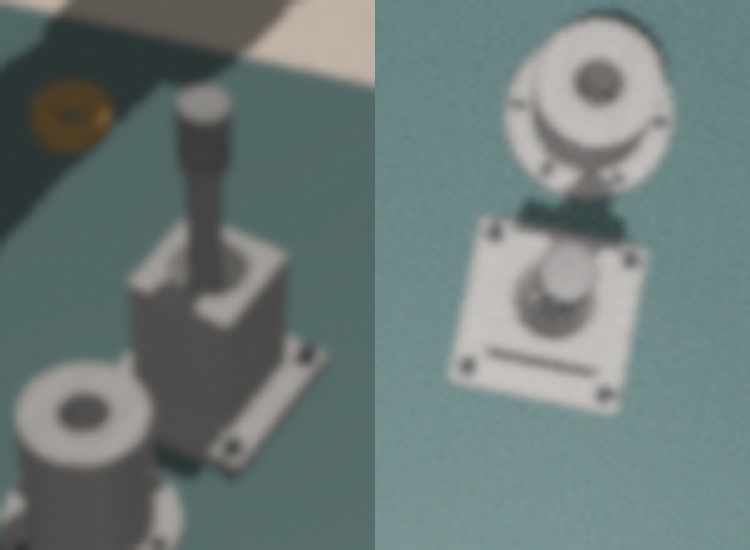

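View pics/w8.png

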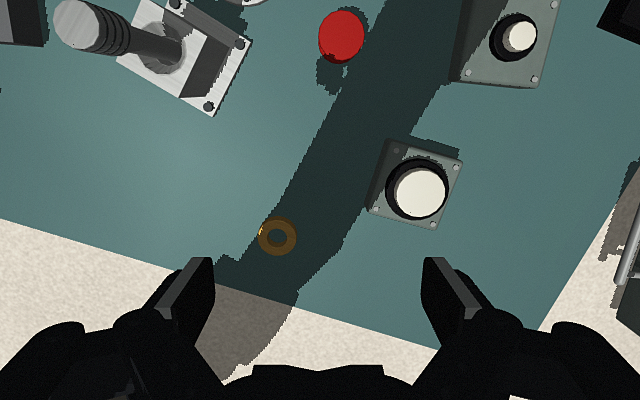

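Scene and top crops: the rod stands in the square post, leaning slightly. Head top is at scene px (305.5,170.5) and top px (329,194). In the wrist view the wide key is at (418,193), the narrow key at (519,36).

```bash
python3 - <<'E'
from h import *
s=info("scene");t=info("top");w=info("wrist")
S=lambda u,v:ray(s,265+(u+.5)/5-.5,150+(v+.5)/5-.5); T=lambda u,v:ray(t,290+(u+.5)/5-.5,140+(v+.5)/5-.5)
x,e=tri([S(203,103),T(195,272)]);print("top2",x,e)
x,e=tri([S(203,103),T(195,272),ray(w,87,27)]);print("top3",x,e)
im=cv2.imread("pics/w8.png"); g=im.min(2); m=((g>185)*255).astype(np.uint8)
for c in cv2.findContours(m,0,1)[0]:
    if cv2.contourArea(c)>400:
        E=cv2.fitEllipse(c); print(np.round(E[0],1),np.round(E[1],1),onz(w,*E[0],.059).round(4))
E
```

```text
top2 [0.53007457 0.0105833  0.19736755] [np.float64(0.0006197154551131415), np.float64(0.0006197154551131848)]
top3 [0.53048569 0.01062685 0.19755192] [np.float64(0.000721111723619981), np.float64(0.000678572275235209), np.float64(0.0005436851823947406)]
[323.9 351.1] [ 72.8 198.6] [ 0.2632 -0.2283  0.059 ]
[ 58.9 285.6] [128.  186.3] [0.2463 0.0826 0.059 ]
[596.1 307. ] [ 91.8 155.7] [ 0.4256 -0.5022  0.059 ]
[420.3 193.4] [43.5 48.4] [ 0.4818 -0.2553  0.059 ]
[216.9  80.2] [34.4 82.3] [ 0.5189 -0.0276  0.059 ]
[159.7  45. ] [74.1 87.1] [0.531 0.03  0.059]
[522.   35.5] [23.9 28.8] [ 0.6506 -0.2804  0.059 ]
[146.9  13.4] [24.3 32.6] [0.553  0.0464 0.059 ]
```

Reading: the rod stands about 107–108 mm above the post, so the bore is too shallow and the narrow key is the one to press.

```bash
python3 go.py 0.65 -0.281 0.22
```

```text
total [ 0.941 -0.6    0.238] rows 6 per row [ 0.157 -0.1    0.04 ] z axis [ 4.e-04  2.e-04 -1.e+00]
```

Request:
{"fn": "move_arm", "kwargs": {"claw": [0, 0, 0, 0, 0, 0, 0, 0], "dp": [[0.1, -0.06, 0], [0.17, -0.108, 0], [0.17, -0.108, 0], [0.17, -0.108, 0], [0.17, -0.108, 0.08], [0.16, -0.108, 0.08], [0, 0, 0.08], [0, 0, 0]], "turn": [[0, 0, 0], [0, 0, 0], [0, 0, 0], [0, 0, 0], [0, 0, 0], [0, 0, 0], [0, 0, 0], [0, 0, 0]]}}

```text
clock: 10.97
position: [0.6479, -0.2802, 0.2136]
ee_rot: [0.817, -0.576, -0.004, -0.0]
ft_force: [-1.8, 1.0, 0.1]
grip_width: -0.004
```

Request:
{"fn": "move_arm", "kwargs": {"claw": [0, 0], "dp": [[0, 0, 0], [0, 0, 0]], "turn": [[0, 0, 0], [0, 0, 0]]}}

```text
clock: 11.13
position: [0.6483, -0.2798, 0.2221]
ee_rot: [0.817, -0.576, 0.001, -0.0]
ft_force: [-0.1, 0.6, 0.5]
grip_width: 0.002
```

```bash
python3 - <<'E'
from h import *
o=manip.get_obs();print(o["position"],o["ft_force"],R.from_quat(o["ee_rot"]).as_matrix()[:,2])
w=info("wrist")
im=cams.camera("wrist")[:,:,::-1]; cv2.imwrite("pics/w9.png",im); print(proj(w,[.65,-.281,.059]),proj(w,o["position"]))
E
python3 go.py .65 -.281 .08
```

```text
[ 0.64832355 -0.27981583  0.222099  ] [-0.05091933  0.60690651  0.53773839] [ 2.07251980e-03 -2.99392886e-04 -9.99997808e-01]
[318.40967809 174.55278319] [316.31158744 260.03723378]
total [ 0.005 -0.005  0.714] rows 4 per row [ 0.001 -0.001  0.178] z axis [ 0.0029 -0.0011 -1.    ]
```

View pics/w9.png

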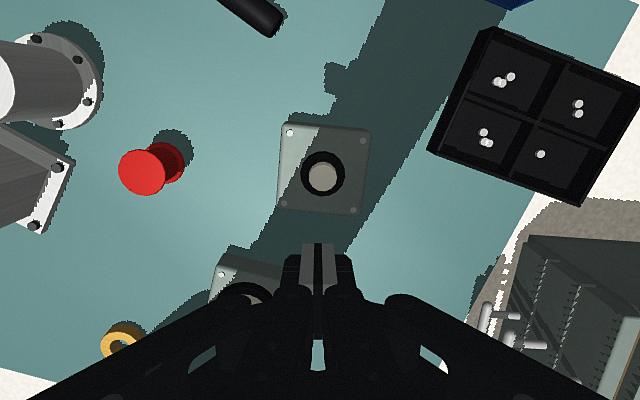

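Wrist: the narrow cap is at (322,177), with the closed fingertips just below it in the picture. The wide key is at (245,293), well away.

```bash
python3 - <<'E'
from h import *
print(onz(info("wrist"),322,177,.059))
E
python3 go.py .6493 -.283 .08
```

```text
[ 0.6489567  -0.28530382  0.059     ]
total [0.014 0.002 0.714] rows 4 per row [0.003 0.    0.178] z axis [ 0.0029 -0.0011 -1.    ]
```

Request:
{"fn": "move_arm", "kwargs": {"claw": [0, 0, 0, 0, 0, 0, 0], "dp": [[0.02, 0, 0.08], [0, 0, 0.15], [0, 0, 0.16], [0, 0, 0.15], [0, 0, 0.1], [0, 0, 0.06], [0, 0, 0]], "turn": [[0, 0, 0], [0, 0, 0], [0, 0, 0], [0, 0, 0], [0, 0, 0], [0, 0, 0], [0, 0, 0]]}}

```text
clock: 11.77
position: [0.6482, -0.2847, 0.0792]
ee_rot: [0.817, -0.577, -0.001, 0.0]
ft_force: [-0.5, 0.1, -0.3]
grip_width: -0.001
```

```bash
python3 - <<'E'
from h import *
o=manip.get_obs();print(o["position"],o["ft_force"])
w=info("wrist")
im=cams.camera("wrist")[:,:,::-1]; cv2.imwrite("pics/w10.png",im[100:400,150:500])
E
```

```text
[ 0.64820413 -0.28470686  0.0791747 ] [-0.52214121  0.10380326 -0.34917659]
```

View pics/w10.png

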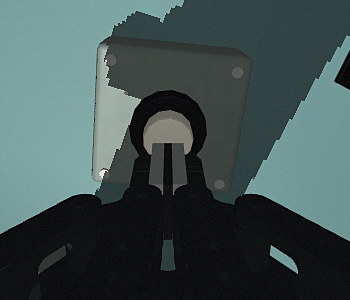

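The fingertips are centred over the narrow cap (crop (168,130)). Press straight down.

Request:
{"fn": "move_arm", "kwargs": {"claw": [0, 0, 0, 0, 0, 0, 0, 0], "dp": [[0, 0, 0.04], [0, 0, 0.04], [0, 0, 0.02], [0, 0, 0.02], [0, 0, 0.02], [0, 0, 0.01], [0, 0, 0], [0, 0, 0]], "turn": [[0, 0, 0], [0, 0, 0], [0, 0, 0], [0, 0, 0], [0, 0, 0], [0, 0, 0], [0, 0, 0], [0, 0, 0]]}}

```text
clock: 12.48
position: [0.6494, -0.2853, 0.0512]
ee_rot: [0.817, -0.577, 0.0, 0.0]
ft_force: [-3.8, 1.2, 8.6]
grip_width: -0.003
```

The key is fully down (8.6 N at z = 0.051, more than the 5 N needed). Retract.

Request:
{"fn": "move_arm", "kwargs": {"claw": [0, 0, 0, 0, 0, 0, 0, 0], "dp": [[0, 0, -0.06], [0, 0, -0.12], [0, 0, -0.16], [0, 0, -0.16], [0, 0, -0.16], [0, 0, -0.1], [0, 0, 0], [0, 0, 0]], "turn": [[0, 0, 0], [0, 0, 0], [0, 0, 0], [0, 0, 0], [0, 0, 0], [0, 0, 0], [0, 0, 0], [0, 0, 0]]}}

```text
clock: 13.15
position: [0.6498, -0.2853, 0.2038]
ee_rot: [0.817, -0.577, 0.001, -0.0]
ft_force: [1.1, -0.4, -1.2]
grip_width: 0.001
```

```bash
python3 - <<'E'
from h import *
o=manip.get_obs();print(o["position"],o["ft_force"],o["clock"])
im=cams.camera("scene")[:,:,::-1]; cv2.imwrite("pics/s11.png",cv2.resize(im[130:280,150:350],None,fx=4,fy=4,interpolation=cv2.INTER_CUBIC))
E
```

```text
[ 0.64982707 -0.28531431  0.2038364 ] [ 1.14881484 -0.41992623 -1.16195589] 13.15
```

View pics/s11.png

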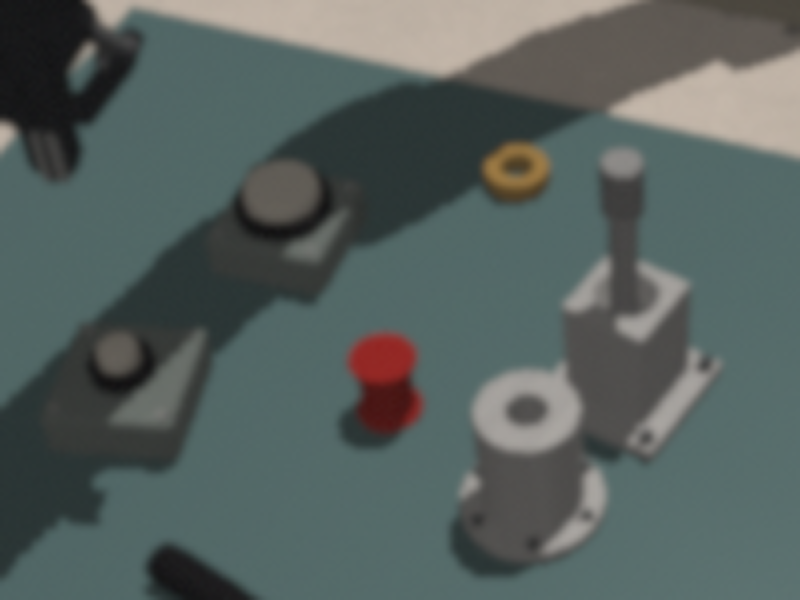

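The scene view shows the rod standing in the square post (crop head at (622,165)), the narrow key sprung back (120,355) and the gripper clear of everything.

```bash
python3 -c "
from workcell import manip
print(manip.hand_in())"
```

```text
the job is handed in; nothing more can be done
None
```

I slid the depth rod down the bore of the square post until it bottomed and let go. I read about 107–108 mm standing out, so the bore is too shallow, and I pressed the narrow key.

- **Bottoming:** the rod met resistance about 40 mm down, where a shallow bore would end. It briefly pushed back with about 20 N, and I eased that off before letting go.
- **Reading:** the two-camera and three-camera measurements agreed. The result is 2–3 mm under the nominal 110 mm, which fits the slight lean and the camera calibration error.
- **Key press:** the narrow key went all the way down, with 8.6 N at a tip height of 0.051 m, and sprang back. I did not touch the wide key.
- **At hand-in:** the last picture shows the rod still standing in the bore, with the gripper about 14 cm above the keys. The clock read 13.2 s.

No check failed.

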